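# Change the microscope's supply over from mains to battery

## Task

Pull the steel locking pin straight out of the sloping switch console and lay it down gently in the flat metal tray, inside the rim. Then move the console's lever from the side it is on to the upright centre (off) position, let it rest there for two seconds, and carry it on to the other side until it is fully home. Do not move the lever before the pin is in the tray, do not disturb the other things on the bench, and let go of everything at the end.

Things in the scene. Friction and masses are not known exactly. Their poses are not given: they have to be found in the camera images.
- console: Fixed white switch box, 200 mm wide (y), 105 mm high, 190 mm deep. Origin: on the bench under the lever's pivot; x to its back, y to the robot's left at yaw 0, z up. Its front is a black panel whose normal leans 40 degrees from vertical: N = (-0.643, 0, 0.766) in the box's axes; up the slope is U = (0.766, 0, 0.643). The panel runs 100 mm down and 50 mm up the slope from the pivot.
- guard (a point): Middle of the crossbar of a steel guard hoop, 10 mm thick bar, that stands square on the panel: crossbar 34 mm up the slope from the pivot and 90 mm out along N, parallel to the console's y, its two posts 92 mm either side of the middle. It overhangs lever and pin: come in along N, the tool leaning about 40 degrees. Nothing else stands beside lever and pin or down the slope from them.
- pivot (a point): The lever's pivot, in the panel's face, 100 mm above the console's origin, with a flat steel boss of 32 mm diameter and 6 mm height round it.
- hole (a point): Mouth centre of the locking pin's hole in the panel, 34 mm to the console's +y side of the pivot. The hole runs square into the panel (along -N), 26 mm deep, about 10.5 mm wide.
- lever (a joint): Lever angle (rad) about U through the pivot: 0 = upright along N (off), -0.75 = home on the console's -y side (it starts within 0.1 of this), +0.75 = home on the +y side. It swings sideways, in the plane of N and the console's y. Friction holds it wherever it is left; 2 to 3 N at the knob moves it. No clicks; hard stops at both ends. With the pin in place it is blocked at about +0.4.
- knob (a point): Centre of the grey ball knob (20 mm diameter) at the end of the lever, 75 mm from the pivot; the lever's steel rod is 10 mm thick. At angle q it is at pivot + 75 mm x (cos q N + sin q Y), Y being the console's y.
- pin: Loose round steel locking pin, about 60 g. Origin: centre of the underside of its collar (at the hole's mouth when in place); z along the pin to its grip end. Grip: 14 mm diameter, 4 to 50 mm above the origin; collar: 20 mm diameter, 4 mm thick; shank: 8 mm diameter, 22 mm long below the origin. It stands loosely in its hole along N and may lean a few degrees.
- pin_foot (a point): Lower end of the pin's shank, 22 mm below the pin's origin.
- pin_top (a point): Top of the pin's grip, 50 mm above the pin's origin.
- tray: Loose flat open metal tray, 160 mm (x) by 130 mm (y), rim 22 mm high, walls and floor about 3 mm, 0.5 kg. Origin: centre of its underside, on the bench. It stands to the left or to the right of the console.
- slide_box: Bystander: closed plastic box for slides, 150 x 90 x 30 mm, on the other side of the console from the tray. Origin: centre of its underside.
- bottle: Bystander: small amber bottle, 52 mm diameter, 100 mm high, behind and beside the console. Origin: centre of its underside.
- beaker: Bystander: small glass beaker, 70 mm diameter, 80 mm high, behind and beside the console. Origin: centre of its underside.

How it is judged:
On the way, in this order (a step that is already met when the one before it is completed fails the run):
1. the pin lies in the tray, let go, the lever still on its first side (x of pin_foot in the frame of tray between -0.08 and 0.08 m and y of pin_foot in the frame of tray between -0.065 and 0.065 m and z of each of pin_foot, pin_top in the frame of tray below 0.022 m and x of pin_top in the frame of tray between -0.08 and 0.08 m and y of pin_top in the frame of tray between -0.065 and 0.065 m and linear speed of pin below 0.03 m/s and contact force between the fingers and pin below 0.1 N and value of joint lever below -0.4 rad), for 0.2 s.
2. the lever rests at centre off (within 0.15 rad) for at least 1 s (value of joint lever between -0.15 and 0.15 rad and velocity of joint lever between -0.1 and 0.1 rad/s), for 1 s.
3. the lever is home on the other side (value of joint lever above 0.67 rad), for 0.2 s.
At the end, for the whole second after the job is handed in: The lever is home on the console's +y side (above 0.67 of 0.75 rad); both ends of the pin are inside the tray's outline and below its rim height (22 mm), at rest; slide box, bottle and beaker are within 30 mm of where they stood (x of pin_foot in the frame of tray between -0.08 and 0.08 m and y of pin_foot in the frame of tray between -0.065 and 0.065 m and z of each of pin_foot, pin_top in the frame of tray below 0.022 m and x of pin_top in the frame of tray between -0.08 and 0.08 m and y of pin_top in the frame of tray between -0.065 and 0.065 m and linear speed of pin below 0.03 m/s and value of joint lever above 0.67 rad and distance of each of slide_box, bottle, beaker from where it was at the start of the episode below 0.03 m); the robot touches nothing.
It fails at once if the pin is dropped or thrown (faster than 0.9 m/s while not held) (linear speed of pin above 0.9 m/s and contact force between the fingers and pin below 0.1 N).
It fails at once if the lever is moved off its side while the pin is still in its hole (value of joint lever above -0.3 rad and distance between pin_foot and hole below 0.03 m).
It fails at once if the slide_box is shifted by more than 30 mm or tipped (distance of slide_box from where it was at the start of the episode above 0.03 m or angle between slide_box's own z axis and vertical above 0.5 rad).
It fails at once if the bottle is shifted by more than 30 mm or tipped (distance of bottle from where it was at the start of the episode above 0.03 m or angle between bottle's own z axis and vertical above 0.5 rad).
It fails at once if the beaker is shifted by more than 30 mm or tipped (distance of beaker from where it was at the start of the episode above 0.03 m or angle between beaker's own z axis and vertical above 0.5 rad).
It also fails if it takes over 72 s, if anything falls off the work surface, if the arm or the gripper's body presses on something with over 40 N, if the wrist force passes 120 N, or if a joint passes its speed limit or range.

## Robot

A 6-joint arm with a two-finger parallel gripper is mounted at the origin on the work surface. World frame = base frame: x ahead of the robot, y to its left, z up, the work surface at z = 0. Lengths are in m, angles in rad, forces in N, time in s.
With the tool pointing down it reaches from about 0.35 to 0.95 m from the base axis. Payload 17.4 kg.
Tool frame: the origin (TCP) lies at the very end of the fingers, on their centre line; the grasp point (between the pads) lies 19 mm behind it; z points along the fingers, y is the line along which they close (so a half turn about z gives the same grasp; the last joint's range is limited). The gripper opens to 93 mm and grips with 3 to 60 N. Pads are 15 mm wide; open, the fingers measure 128 mm over their backs; the gripper's body (75 mm by 188 mm) begins 65 mm behind the grasp point.
Start: joints at [1.238, 0.116, 1.442, -0, 1.584, -0.038], TCP at [0.196, 0.646, 0.219] pointing down, gripper open.
Joint ranges: [-2.83, 2.83], [-0.83, 2.19], [0.07, 2.5], [-1.14, 4.28], [0.01, 3], [-2.97, 2.97]. Speed limits (rad/s): [1.89, 1.89, 2.22, 3.14, 3.14, 3.14].

## Interface

Orientations are given as [roll, pitch, yaw] about the fixed x, y, z axes, in that order (R = Rz(yaw) Ry(pitch) Rx(roll)).
In Python, from workcell import robot, optics gives the robot as it stands. The module is installed in compiled form; this text tells all that it offers.
- The arm moves only by the tool jog_arm, never from a script. Its argument "moves" is one flat list of numbers, 4 for each row, row after row: the shift along the tool's x, y, z in mm, then the turn about the tool's z in rad. A call has 1 to 8 rows; each row shifts and turns the commanded pose from where the row before left it, along the tool's axes as they then stand; what a row does not reach is not made up. A row lasts 1/8 s, in which the tool goes at most 62.5 mm and 10.7 degrees, less where a joint would pass 70% of its speed; a pose out of reach is approached as far as the arm can. A call with a gripper value outside its range is refused whole. "jaw" is the closure in counts, from 0 (fully open) to 255 (shut), set as the call begins (left out, the last holds). The fingers move at their own pace and stop on an object; the grip force is fixed at half the most. Time passes only in rows, so rows that do not move let the fingers close. It gives the time, the measured TCP pose, the force, the opening and the grip force at its end, in the units of the state.
- robot.read_state(): the state, without advancing time (a new reading comes with each control period).
- optics.get_image(name): name is "side" or "top"; returns (picture, depth): 400x640x3 uint8, blue, green, red; 400x640 float32, m along the optical axis (not along the pixel's ray), 0 where there is no reading.
- optics.camera_info(name): a dict with "camera_matrix" (3x3 intrinsics, pixels), "k1" (the pictures are not rectified: a ray, as slopes to the right and down, at radius r is drawn at 1 + k1 r^2 times it, then the intrinsics apply), "rvec" (rotation vector, rad) and "tvec" (3), from world to camera coordinates, as OpenCV has them. Camera axes: x right, y down, z forward; pixel columns grow to the right and rows downward; lengths in m; the calibration is good to about 2 mm. A picture is of the moment at which its call begins. camera_info takes no time and is no camera call.
- robot.close_job(): hands the job in; it is judged then, once.
The state is a dict: "t": time; "joints": joint angles; "joint_velocities": joint speeds; "joint_torque": joint torques, N m; "ee_pos": TCP position; "tcp_rot": TCP orientation; "force": force on the tool from outside, world axes, zero at the start; "wrist_torque": the same for the moment, N m; "finger_gap": finger opening in m; "gripper_force": force on a finger pad.
Only numpy, scipy, OpenCV 4.12 (cv2) and the standard library are available. Lean on these libraries where they do the work, as an engineer would, in place of code of your own. Each camera call takes 0.05 s, during which the arm holds its last target. There are 200 camera calls.

## Working session

There is one attempt and no reset: what is moved stays moved. The work goes in short steps, Python scripts to look and compute and a tool call to move; the robot and the scene stay as the last step left them, time stands still between calls to the robot, and variables do not carry over. Pictures are saved under pics/ and viewed, at most 10 in all, crops included, and the job is handed in when it is done.

Besides the shell and the picture viewer there is one more tool, called after "Emit:" as name(argument=value, ...) on one line, values as JSON. jog_arm: Moves the arm, as the interface text tells. Its arguments: {"type":"object","properties":{"moves":{"type":"array","items":{"type":"number"}},"jaw":{"type":"number"}},"required":["moves"]}

```bash
mkdir -p pics; cat > h.py <<'E'
import numpy as np, cv2
from scipy.spatial.transform import Rotation as Ro
from workcell import robot, optics
def cam(n):
    i=optics.camera_info(n); K=np.array(i["camera_matrix"],float)
    return K,float(i["k1"]),Ro.from_rotvec(np.ravel(i["rvec"])).as_matrix(),np.ravel(i["tvec"])
def slopes(n,u,v):
    K,k,_,_=cam(n); x=(np.asarray(u,float)-K[0,2])/K[0,0]; y=(np.asarray(v,float)-K[1,2])/K[1,1]
    rd=np.hypot(x,y); r=rd.copy()
    for _ in range(20): r=rd/(1+k*r*r)
    s=1/(1+k*r*r); return x*s,y*s
def pts(n,u,v,d):   # world points from depth
    _,_,R,t=cam(n); x,y=slopes(n,u,v); P=np.stack([x*d,y*d,d+0*x],-1)
    return (P-t)@R
def ray(n,u,v):
    _,_,R,t=cam(n); x,y=slopes(n,u,v); return -R.T@t, R.T@np.array([x,y,1.])
def onz(n,u,v,z):
    o,d=ray(n,u,v); return o+d*(z-o[2])/d[2]
def tri(a,b):  # two (name,u,v)
    o1,d1=ray(*a);o2,d2=ray(*b)
    s=np.linalg.lstsq(np.stack([d1,-d2],1),o2-o1,rcond=None)[0]
    p,q=o1+s[0]*d1,o2+s[1]*d2; return (p+q)/2,np.linalg.norm(p-q)
def proj(n,P):
    K,k,R,t=cam(n); c=np.asarray(P)@R.T+t; x=c[...,0]/c[...,2];y=c[...,1]/c[...,2];s=1+k*(x*x+y*y)
    return np.stack([K[0,0]*x*s+K[0,2],K[1,1]*y*s+K[1,2]],-1)
def cap(n):
    im,d=optics.get_image(n); np.savez(f"{n}.npz",im=im,d=d); return im,d
E
cat > a.py <<'E'
from h import *
for n in("top","side"):
    im,d=cap(n); cv2.imwrite(f"pics/{n}0.png",im); K,k,R,t=cam(n); print(n,K.tolist(),k,-R.T@t,R[2])
s=robot.read_state(); print({k:np.round(v,4).tolist() for k,v in s.items()})
E
python3 a.py
```

```text
top [[373.0157707850155, 0.0, 313.1925498178751], [0.0, 373.0157707850155, 187.6693787488631], [0.0, 0.0, 1.0]] -0.054294705338455804 [4.06198968e-01 9.75014300e-04 1.12034940e+00] [ 0.18842734  0.00115063 -0.98208646]
side [[408.25965018965957, 0.0, 325.46537088542766], [0.0, 408.25965018965957, 204.5471498902222], [0.0, 0.0, 1.0]] 0.019467914371693446 [0.36130578 0.63361719 0.6587572 ] [ 0.29797358 -0.73783596 -0.60564829]
{'t': 0.1, 'joints': [1.2382, 0.1164, 1.4422, -0.0, 1.584, -0.0378], 'joint_velocities': [0.0017, -0.0016, -0.002, 0.0004, -0.0017, 0.0012], 'joint_torque': [0.0017, -72.2882, -62.3871, 0.0781, 0.0226, -0.0001], 'ee_pos': [0.1961, 0.6457, 0.218], 'tcp_rot': [-3.1406, 0.0, 2.8468], 'force': [0.9376, -0.0821, 0.5597], 'wrist_torque': [0.0019, -0.0544, -0.0068], 'gripper_force': 0.0, 'finger_gap': 0.0928}
```

View pics/top0.png

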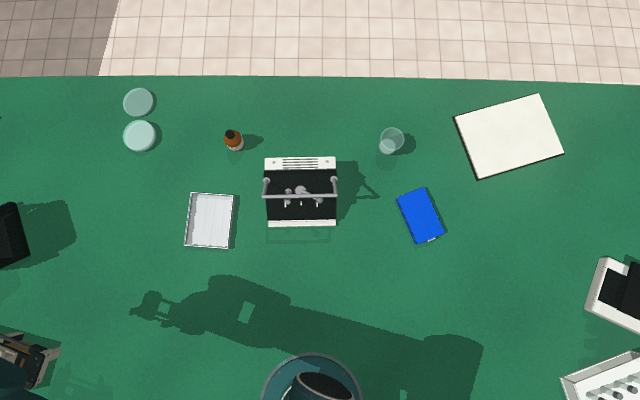

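View pics/side0.png

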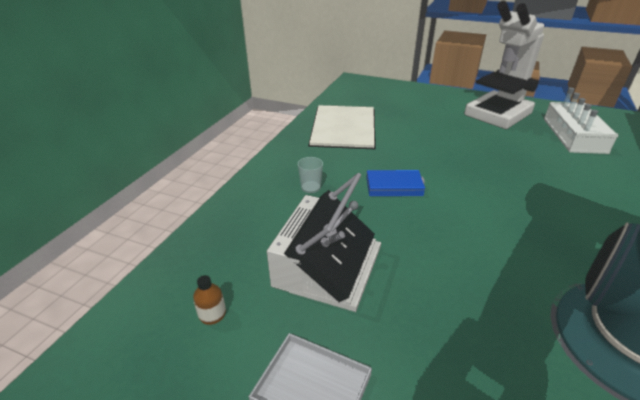

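The top view shows the tray at (209,220), the console at (300,192) and the blue slide box at (421,214). The side view shows the console at (325,250) and the tray at (312,375). I'll enlarge the console in both views.

```bash
cat > b.py <<'E'
from h import *
T=np.load("top.npz");S=np.load("side.npz")
a=cv2.resize(T["im"][145:240,250:350],None,fx=6,fy=6,interpolation=cv2.INTER_CUBIC)
b=cv2.resize(S["im"][165:315,260:400],None,fx=4,fy=4,interpolation=cv2.INTER_CUBIC)
cv2.imwrite("pics/tz.png",a);cv2.imwrite("pics/sz.png",b)
# bench depth check
for n,D,u,v in(("top",T,330,260),("side",S,440,230)): print(n,pts(n,u,v,D["d"][v,u]))
# panel plane from black pixels, top
for n,D,x0,x1,y0,y1 in(("top",T,255,345,150,235),("side",S,265,390,190,310)):
    m=np.zeros(D["d"].shape,bool); m[y0:y1,x0:x1]=(D["im"][y0:y1,x0:x1].max(-1)<45)
    v,u=np.nonzero(m&(D["d"]>0)); P=pts(n,u,v,D["d"][v,u]); k=(P[:,2]>.03)&(P[:,2]<.14);P=P[k]
    for _ in range(4):
        c=P.mean(0);N=np.linalg.svd(P-c,full_matrices=False)[2][2];N*=np.sign(N[2]); e=(P-c)@N;P=P[abs(e)<.006]
    print(n,len(P),c,N,np.arctan2(-N[1],-N[0]),e.std())
# top face of box, tray, slide etc.
g=T["im"].astype(int); m=((g.min(-1)>150)).astype(np.uint8)
for c in cv2.findContours(m,cv2.RETR_EXTERNAL,cv2.CHAIN_APPROX_SIMPLE)[0]:
    if cv2.contourArea(c)>60 and 100<c[:,0,1].mean()<300: print("white",cv2.contourArea(c),cv2.minAreaRect(c))
E
python3 b.py
```

```text
top [ 0.40410914 -0.0497695   0.00085495]
side [ 0.38552148 -0.17660474  0.00209574]
top 2494 [0.57851062 0.03796004 0.08480113] [-0.6415737  -0.02235555  0.76673556] 0.034830768690295694 0.0017138787370791868
side 2268 [0.56322924 0.05312461 0.07329518] [-0.63793434 -0.01575152  0.76992965] 0.02468642042863134 0.00145392983912521
white 886.5 ((622.8053588867188, 294.9533386230469), (54.18599319458008, 62.47506332397461), 17.87869644165039)
white 356.5 ((301.49432373046875, 222.72926330566406), (6.311130046844482, 67.11043548583984), 88.80650329589844)
white 129.0 ((299.001953125, 195.58883666992188), (2.7770919799804688, 74.04838562011719), 88.72696685791016)
white 1879.0 ((208.33511352539062, 219.91685485839844), (43.18044662475586, 55.13179397583008), 6.2034478187561035)
white 719.5 ((299.9920349121094, 162.58670043945312), (12.13237190246582, 70.21778106689453), 88.8982925415039)
white 626.0 ((138.50001525878906, 135.0), (26.162948608398438, 30.405588150024414), 45.0)
white 5636.5 ((509.29193115234375, 134.4486541748047), (66.16932678222656, 93.51930236816406), 72.89727020263672)
```

View pics/tz.png

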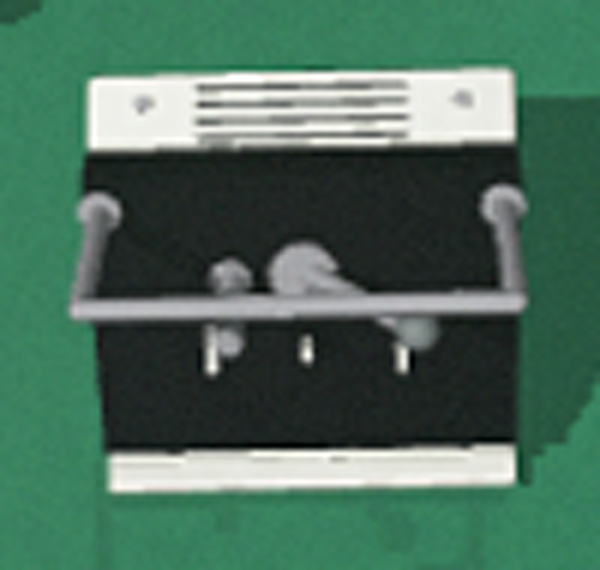

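View pics/sz.png

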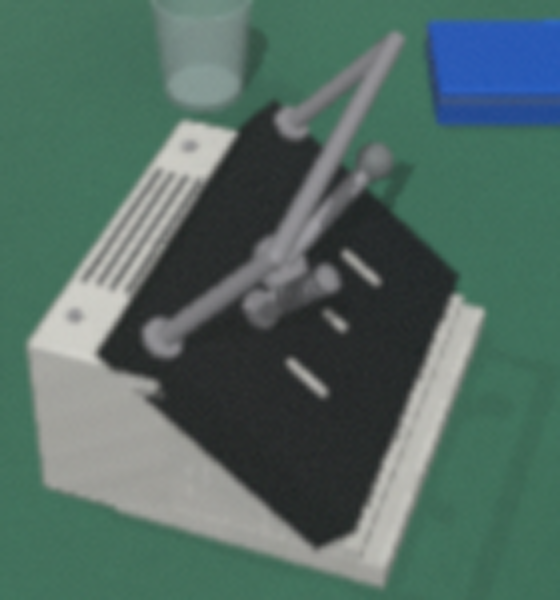

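Enlarged, the pin top sits at about (288.3,202.2) in the top view and (341.8,234.3) in the side view. The knob is at (319.5,200.2) top and (353.8,205) side. The crossbar ends at (262,196) and (337.3,195) in the top view.

```bash
cat > c.py <<'E'
from h import *
t=lambda x,y:("top",250+x/6-.42,145+y/6-.42); s=lambda x,y:("side",260+x/4-.38,165+y/4-.38)
for nm,a,b in(("pintop",t(230,343),s(327,275)),("collar",t(231,268),s(260,310)),("knob",t(417,331),s(375,160)),("boss",t(301,270),s(280,258)),("guardR",t(524,300),s(398,36)),("guardL",t(75,309),s(274,262)),("postR",t(503,198),s(292,122)),("postL",t(99,207),s(165,335)),("slit0",t(307,350),s(335,321))):
    print(nm,*[np.round(x,4) for x in tri(a,b)])
for q in((90,80),(513,70),(514,148),(88,152)): print("topface",np.round(onz(*t(*q),.105),4))
# tray
for q in((191,192.5),(235,194.5),(228.5,248.5),(184.5,246.5)): print("tray rim",np.round(onz("top",*q,.022),4))
o=(T:=np.load("top.npz"))
m=((T["im"].astype(int).min(-1)>140)).astype(np.uint8); m[:,:170]=0;m[:,245:]=0;m[:180]=0;m[260:]=0
c=max(cv2.findContours(m,cv2.RETR_EXTERNAL,cv2.CHAIN_APPROX_NONE)[0],key=cv2.contourArea)
r=cv2.boxPoints(cv2.minAreaRect(c)); P=np.array([onz("top",*q,.022) for q in r]); print(r,P.mean(0),np.round(P,3))
E
python3 c.py
```

```text
pintop [0.5561 0.0692 0.1348] 0.0003
collar [0.5933 0.0712 0.1018] 0.0061
knob [ 0.5606 -0.0139  0.145 ] 0.0007
boss [0.5933 0.0389 0.1097] 0.0021
guardR [ 0.5659 -0.0581  0.1938] 0.0019
guardL [0.5603 0.1308 0.1913] 0.002
postR [ 0.6236 -0.0531  0.1264] 0.004
postL [0.6168 0.1302 0.1275] 0.0045
slit0 [0.5621 0.0369 0.0746] 0.0007
topface [0.6848 0.1401 0.105 ]
topface [ 0.6919 -0.0585  0.105 ]
topface [ 0.6542 -0.059   0.105 ]
topface [0.6501 0.1398 0.105 ]
tray rim [0.598  0.3696 0.022 ]
tray rim [0.5934 0.2361 0.022 ]
tray rim [0.4333 0.2474 0.022 ]
tray rim [0.437  0.3776 0.022 ]
[[183.89024 244.98781]
 [189.98781 190.10976]
 [232.90245 194.87804]
 [226.80489 249.75609]] [0.51712044 0.31187099 0.022     ] [[0.441 0.38  0.022]
 [0.605 0.373 0.022]
 [0.592 0.242 0.022]
 [0.43  0.252 0.022]]
```

Emit:
jog_arm(moves=[-40,-30,-30,0,-40,-30,-30,0,-40,-30,-30,0,-40,-30,-30,0,-40,-30,-30,0,-40,-30,-30,0,-40,-30,-30,0,-40,-30,-30,0], jaw=100)

```text
t: 1.1
ee_pos: [0.4332, 0.3218, 0.4595]
tcp_rot: [-3.141, -0.0, 2.847]
force: [0.6, 0.2, 0.2]
finger_gap: 0.0563
gripper_force: 0.0
```

Emit:
jog_arm(moves=[-50,-37,0,0,-50,-37,0,0,-50,-37,0,0,-50,-37,0,0,-50,-37,0,0,-50,-37,0,0,0,0,0,-0.16,0,0,0,-0.16])

```text
t: 2.1
ee_pos: [0.6557, 0.0228, 0.4577]
tcp_rot: [3.142, -0.002, -3.113]
force: [-0.3, -0.4, -0.0]
finger_gap: 0.0565
gripper_force: 0.0
```

Emit:
jog_arm(moves=[-50,0,0,0,-50,0,0,0,-50,0,0,0,-50,0,0,0,-50,0,0,0,-50,0,0,0,-50,0,0,0,-50,0,0,0])

```text
t: 3.1
ee_pos: [0.9392, 0.0301, 0.4045]
tcp_rot: [3.141, 0.07, -3.116]
force: [-0.3, -0.9, 0.3]
finger_gap: 0.0562
gripper_force: 0.0
```

```bash
python3 -c "
from h import *
s=robot.read_state();print(s['joints'],s['tcp_rot'],s['ee_pos'])"
```

```text
[ 0.00418452  0.89826124  0.07424128  0.00243215  2.09866678 -1.59050988] [ 3.1409689   0.07045059 -3.11641748] [0.93915509 0.03006545 0.40448595]
```

Emit:
jog_arm(moves=[-60,0,0,0,-60,0,0,0,-60,0,0,0,-60,0,0,0,-60,0,0,0,-60,0,0,0])

```text
t: 3.85
ee_pos: [1.0505, 0.0315, 0.3292]
tcp_rot: [3.14, 0.283, -3.117]
force: [1.0, -0.5, -0.5]
finger_gap: 0.0566
gripper_force: 0.0
```

```bash
python3 -c "
from h import *
s=robot.read_state();print(s['joints'],s['tcp_rot'],s['ee_pos'])"
```

```text
[ 0.00353112  0.9902357   0.07394917  0.00792284  1.79479057 -1.58956309] [ 3.13982957  0.28270779 -3.11668686] [1.05047263 0.03154519 0.3291926 ]
```

Emit:
jog_arm(moves=[-60,0,0,0,-60,0,0,0,-60,0,0,0,-60,0,0,0,-60,0,0,0,-60,0,0,0,-60,0,0,0])

```text
t: 4.72
ee_pos: [1.1325, 0.0322, 0.347]
tcp_rot: [3.138, 0.553, -3.117]
force: [-0.0, 0.1, -1.0]
finger_gap: 0.0568
gripper_force: 0.0
```

Emit:
jog_arm(moves=[-60,0,0,0,-60,0,0,0,-60,0,0,0,-60,0,0,0])

```text
t: 5.22
ee_pos: [1.1566, 0.0322, 0.4002]
tcp_rot: [3.138, 0.705, -3.118]
force: [-0.6, -0.2, -0.2]
finger_gap: 0.0564
gripper_force: 0.0
```

```bash
cat > st.py <<'E'
from h import *
s=robot.read_state();R=Ro.from_euler('xyz',s['tcp_rot']).as_matrix()
yaw=.028;X=np.array([np.cos(yaw),np.sin(yaw),0]);Y=np.array([-X[1],X[0],0]);Z=np.array([0,0,1.])
N=-.643*X+.766*Z;U=.766*X+.643*Z
piv=np.array([.595,.038,.101]);hole=piv+.034*Y
tcp=np.array(s['ee_pos'])
def go(P): return np.round(R.T@(np.asarray(P)-tcp)*1000,1)
if __name__=="__main__":
    print(np.round(s['joints'],3),np.round(s['tcp_rot'],3),np.round(tcp,4)); print(np.round(R,3)); print("ang to -N",np.degrees(np.arccos(-R[:,2]@N)))
    for h in(.15,.02): print("pin, TCP %.3f out"%h, go(hole+h*N-.002*U))
    c=lambda v:np.round(R.T@v,3)
    print("N",c(N),"Y",c(Y),"Z",c(Z))
E
python3 st.py
```

```text
[ 1.000e-03  9.790e-01  7.300e-02  1.900e-02  1.384e+00 -1.592e+00] [ 3.138  0.705 -3.118] [1.1566 0.0322 0.4002]
[[-0.761 -0.026  0.648]
 [-0.018  1.     0.019]
 [-0.648  0.003 -0.761]]
ang to -N nan
pin, TCP 0.150 out [ 622.5   53.7 -285.9]
pin, TCP 0.020 out [ 623.4   53.6 -155.9]
N [-0.007  0.001 -1.   ] Y [0.003 1.    0.001] Z [-0.648  0.003 -0.761]st.py:9: RuntimeWarning: invalid value encountered in arccos
  print(np.round(s['joints'],3),np.round(s['tcp_rot'],3),np.round(tcp,4)); print(np.round(R,3)); print("ang to -N",np.degrees(np.arccos(-R[:,2]@N)))
```

Emit:
jog_arm(moves=[0,0,-40,0,0,0,-50,0,0,0,-50,0,0,0,-50,0,0,0,-50,0,0,0,-50,0,20,0,-50,0,40,0,-30,0])

```text
t: 6.22
ee_pos: [0.8707, 0.024, 0.6468]
tcp_rot: [3.138, 0.709, -3.118]
force: [1.0, -0.4, 1.7]
finger_gap: 0.0567
gripper_force: 0.0
```

```bash
python3 st.py 2>&1 | grep -v arccos
```

```text
[-0.011  0.27   0.679  0.026  1.485 -1.599] [ 3.138  0.709 -3.118] [0.8707 0.024  0.6468]
[[-0.759 -0.026  0.65 ]
 [-0.018  1.     0.019]
 [-0.651  0.003 -0.759]]
ang to -N nan
pin, TCP 0.150 out [564.7  53.8  85.4]
pin, TCP 0.020 out [566.1  53.7 215.4]
N [-0.01   0.001 -1.   ] Y [0.003 1.    0.001] Z [-0.651  0.003 -0.759]
```

Emit:
jog_arm(moves=[56,6,0,0,56,6,0,0,56,6,0,0,56,6,0,0,56,6,0,0,56,6,0,0,56,6,0,0,56,6,0,0])

```text
t: 7.22
ee_pos: [0.5375, 0.0631, 0.3617]
tcp_rot: [3.137, 0.705, -3.118]
force: [0.0, -0.2, 1.3]
finger_gap: 0.0566
gripper_force: 0.0
```

Emit:
jog_arm(moves=[58,3,0,0,58,3,0,0,0,0,30,0,0,0,0,0])

```text
t: 7.72
ee_pos: [0.487, 0.0717, 0.2646]
tcp_rot: [3.141, 0.689, -3.118]
force: [-0.5, -0.1, 0.5]
finger_gap: 0.0563
gripper_force: 0.0
```

```bash
python3 st.py 2>&1 | grep -v arccos; python3 - <<'E'
from h import *
A=[]
for n,b in(("top",(150,235,250,350)),("side",(165,315,260,400))):
    im,_=cap(n); A.append(cv2.resize(im[b[0]:b[1],b[2]:b[3]],(400,400 if n=="side" else 340)))
cv2.imwrite("pics/st.png",np.vstack(A)[:600] if 0 else np.hstack([cv2.resize(A[0],(400,400)),A[1]]))
E
```

```text
[ 0.139 -0.781  2.167 -0.082  1.071 -1.442] [ 3.141  0.689 -3.118] [0.487  0.0717 0.2646]
[[-0.772 -0.024  0.636]
 [-0.018  1.     0.016]
 [-0.636  0.001 -0.772]]
ang to -N nan
pin, TCP 0.150 out [24.8 -2.7 44.3]
pin, TCP 0.020 out [ 23.6  -2.4 174.3]
N [ 0.009 -0.002 -1.   ] Y [ 0.003  1.    -0.002] Z [-0.636  0.001 -0.772]
```

View pics/st.png

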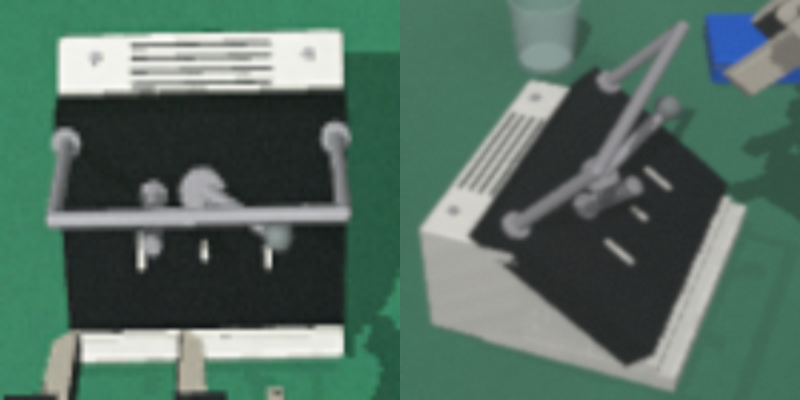

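Emit:
jog_arm(moves=[0,-1,30,0,0,-1,40,0,12,0,5,0,12,0,0,0,0,0,0,0])

```text
t: 8.45
ee_pos: [0.5157, 0.0705, 0.1942]
tcp_rot: [3.14, 0.693, -3.118]
force: [1.8, 0.1, 0.0]
finger_gap: 0.0564
gripper_force: 0.0
```

```bash
python3 st.py 2>&1 | grep -v arccos
```

```text
[ 0.123 -0.694  2.237 -0.079  0.91  -1.445] [ 3.14   0.693 -3.118] [0.5157 0.0705 0.1942]
[[-0.769 -0.024  0.639]
 [-0.018  1.     0.016]
 [-0.639  0.001 -0.769]]
ang to -N nan
pin, TCP 0.150 out [  2.1  -0.8 -28.2]
pin, TCP 0.020 out [  1.4  -0.5 101.8]
N [ 0.005 -0.002 -1.   ] Y [ 0.003  1.    -0.002] Z [-0.639  0.001 -0.769]
```

Emit:
jog_arm(moves=[2,0,25,0,2,0,25,0,0,0,25,0,0,0,15,0,0,0,0,0])

```text
t: 9.07
ee_pos: [0.5707, 0.0718, 0.1213]
tcp_rot: [3.141, 0.691, -3.118]
force: [-0.2, 0.4, 0.5]
finger_gap: 0.0563
gripper_force: 0.0
```

```bash
python3 st.py 2>&1 | grep -v arccos; python3 - <<'E'
from h import *
A=[]
for n,b in(("top",(150,235,250,350)),("side",(165,315,260,400))):
    im,_=cap(n); A.append(cv2.resize(im[b[0]:b[1],b[2]:b[3]],(400,400)))
cv2.imwrite("pics/st2.png",np.hstack(A))
E
```

```text
[ 0.109 -0.481  2.231 -0.083  0.704 -1.442] [ 3.141  0.691 -3.118] [0.5707 0.0718 0.1213]
[[-0.771 -0.024  0.637]
 [-0.018  1.     0.016]
 [-0.637  0.001 -0.771]]
ang to -N nan
pin, TCP 0.150 out [  -1.9   -0.7 -119.5]
pin, TCP 0.020 out [-2.9 -0.5 10.5]
N [ 0.008 -0.002 -1.   ] Y [ 0.003  1.    -0.002] Z [-0.637  0.001 -0.771]
```

View pics/st2.png

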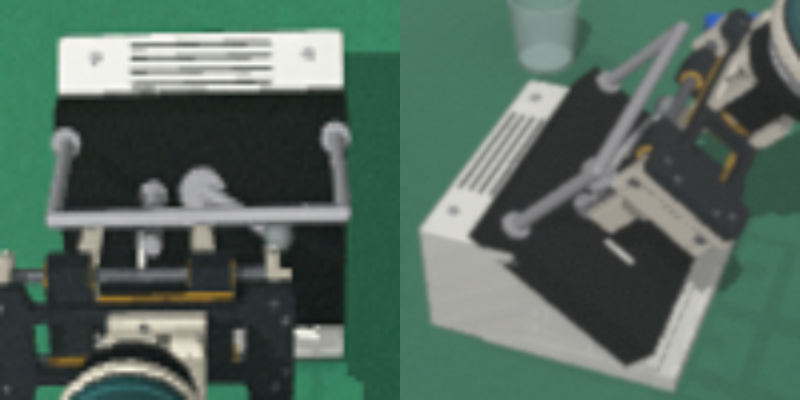

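The fingers straddle the pin: in the left half the fingers are at columns 92 and 202 and the pin top is at (152,243). Go 8 mm deeper and close.

Emit:
jog_arm(moves=[0,0,8,0,0,0,0,0])

```text
t: 9.43
ee_pos: [0.5757, 0.0719, 0.1146]
tcp_rot: [3.141, 0.691, -3.118]
force: [1.0, -0.3, -0.9]
finger_gap: 0.0568
gripper_force: 0.0
```

Emit:
jog_arm(moves=[0,0,0,0,0,0,0,0,0,0,0,0,0,0,0,0,0,0,0,0,0,0,0,0], jaw=255)

```text
t: 10.18
ee_pos: [0.5758, 0.0719, 0.1148]
tcp_rot: [3.141, 0.691, -3.118]
force: [0.4, -1.2, 1.2]
finger_gap: 0.0134
gripper_force: 29.9
```

Emit:
jog_arm(moves=[0,0,-6,0,0,0,-10,0,0,0,-14,0,0,0,-20,0,0,0,-20,0,0,0,-20,0,10,0,0,0,0,0,0,0])

```text
t: 11.18
ee_pos: [0.51, 0.0703, 0.1767]
tcp_rot: [3.141, 0.69, -3.118]
force: [0.3, 0.4, -0.3]
finger_gap: 0.0134
gripper_force: 29.9
```

```bash
python3 st.py 2>&1 | grep -v arccos; python3 - <<'E'
from h import *
A=[]
for n,b in(("top",(150,235,250,350)),("side",(165,315,260,400))):
    im,_=cap(n); A.append(cv2.resize(im[b[0]:b[1],b[2]:b[3]],(400,400)))
cv2.imwrite("pics/st3.png",np.hstack(A))
E
```

```text
[ 0.125 -0.704  2.269 -0.082  0.89  -1.441] [ 3.141  0.69  -3.118] [0.51   0.0703 0.1767]
[[-0.771 -0.024  0.636]
 [-0.018  1.     0.016]
 [-0.637  0.001 -0.771]]
ang to -N nan
pin, TCP 0.150 out [-13.4  -0.7 -38.1]
pin, TCP 0.020 out [-14.4  -0.5  91.9]
N [ 0.008 -0.002 -1.   ] Y [ 0.003  1.    -0.002] Z [-0.637  0.001 -0.771]
```

View pics/st3.png

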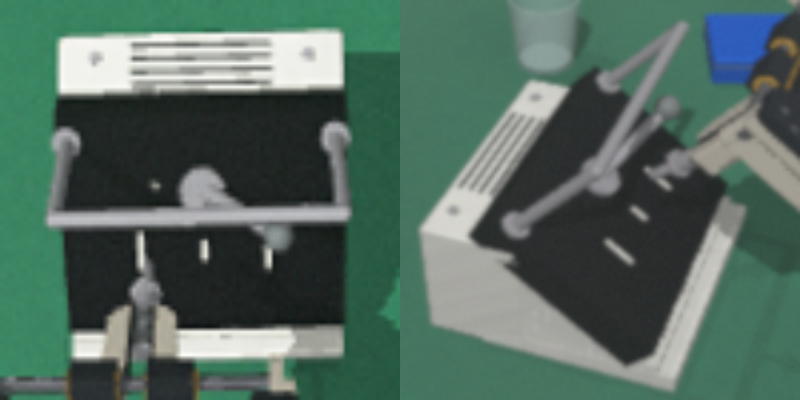

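The pin is out and held: collar at (146,290) in the left half, with the empty hole visible at (155,185). Carry it over to the tray.

Emit:
jog_arm(moves=[0,30,0,0,0,40,0,0,0,45,0,0,0,45,0,0,0,45,0,0,0,35,0,0,0,0,0,0])

```text
t: 12.15
ee_pos: [0.5046, 0.3124, 0.1765]
tcp_rot: [-3.141, 0.689, -3.114]
force: [0.3, 0.5, -0.2]
finger_gap: 0.0134
gripper_force: 29.9
```

```bash
cat > d.py <<'E'
from st import *
c,e=tri(("top",286.1,211.2),("side",357.6,225.4)); f,e2=tri(("top",286.3,202.7),("side",347.1,229.1))
print("collar",c,e,"foot",f,e2,"at that time tcp .510 .0703 .1767")
for k in((c,"c"),(f,"f")): print(k[1], np.round(R.T@(k[0]-[.51,.0703,.1767])*1000,1))
print(np.round(s['joints'],3),s['tcp_rot'],tcp)
print("world down 100mm",c(0) if 0 else np.round(R.T@[0,0,-100],1))
A=[]
for n in("top","side"):
    im,_=cap(n); A.append(im)
b=A[0][150:270,150:310]; cv2.imwrite("pics/tr.png",np.hstack([cv2.resize(b,(533,400)),cv2.resize(A[1][200:400,210:340],(260,400))]))
E
python3 d.py
```

```text
collar [0.52532635 0.07087858 0.16648324] 0.0028739771317726317 foot [0.54753664 0.07159231 0.15149936] 0.007172348615264504 at that time tcp .510 .0703 .1767
c [-5.3  0.2 17.6]
f [-13.    0.3  43.3]
[ 0.719 -0.375  2.066 -0.521  0.954 -0.682] [-3.14075512  0.68866207 -3.11425782] [0.50461267 0.31236385 0.17646979]
world down 100mm [63.6  0.1 77.2]
```

View pics/tr.png

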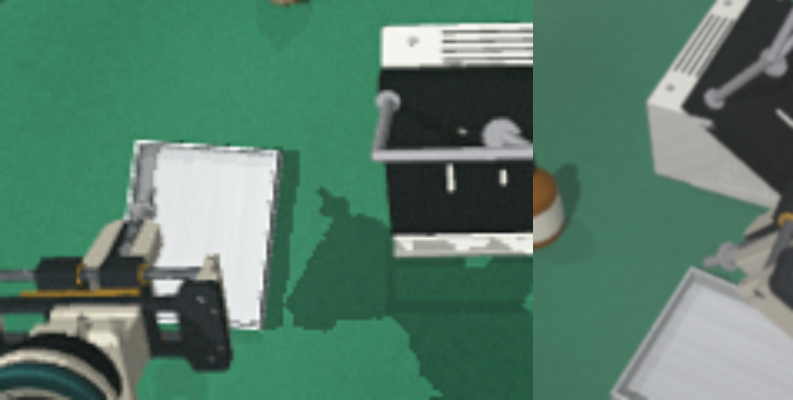

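Emit:
jog_arm(moves=[18,0,22,0,18,0,22,0,18,0,22,0,18,0,22,0,5,0,6,0,5,0,6,0,3,0,4,0,0,0,0,0])

```text
t: 13.25
ee_pos: [0.5058, 0.3104, 0.0438]
tcp_rot: [3.14, 0.691, -3.118]
force: [-0.1, 0.7, -0.7]
finger_gap: 0.0132
gripper_force: 29.9
```

```bash
python3 - <<'E'
from st import *
print(np.round(s['joints'],3),s['tcp_rot'],tcp)
im,d=cap("side"); cv2.imwrite("pics/tr2.png",cv2.resize(im[250:400,200:400],(800,600)))
E
```

```text
[ 0.715 -0.237  2.191 -0.652  0.731 -0.486] [ 3.14045367  0.69081496 -3.11833225] [0.50577347 0.31036071 0.04384123]
```

View pics/tr2.png

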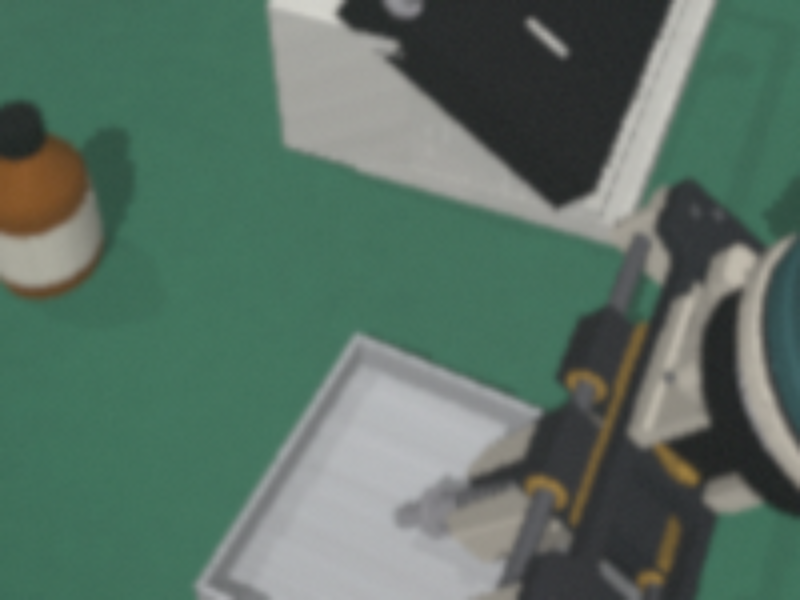

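The pin sits inside the tray with its shank end near (405,515), about at the floor. Lower it slowly until there's contact.

Emit:
jog_arm(moves=[2,0,2.4,0,0,0,0,0,1.3,0,1.5,0,0,0,0,0])

```text
t: 13.8
ee_pos: [0.5055, 0.3103, 0.0383]
tcp_rot: [3.141, 0.69, -3.118]
force: [-0.0, 0.3, 0.6]
finger_gap: 0.0137
gripper_force: 29.9
```

Emit:
jog_arm(moves=[1.3,0,1.5,0,0,0,0,0,1.3,0,1.5,0,0,0,0,0])

```text
t: 14.3
ee_pos: [0.5055, 0.3104, 0.0345]
tcp_rot: [3.141, 0.691, -3.118]
force: [-0.4, -0.4, 0.6]
finger_gap: 0.0133
gripper_force: 29.9
```

Emit:
jog_arm(moves=[1.3,0,1.5,0,0,0,0,0])

```text
t: 14.55
ee_pos: [0.5058, 0.3107, 0.0333]
tcp_rot: [3.14, 0.692, -3.118]
force: [-5.7, -1.4, 7.7]
finger_gap: 0.0133
gripper_force: 30.0
```

Emit:
jog_arm(moves=[1.3,0,1.5,0,0,0,0,0])

```text
t: 14.8
ee_pos: [0.5061, 0.3108, 0.032]
tcp_rot: [3.14, 0.693, -3.118]
force: [-5.5, -2.9, 12.9]
finger_gap: 0.0136
gripper_force: 30.0
```

Emit:
jog_arm(moves=[-0.8,0,-1,0,0,0,0,0])

```text
t: 15.05
ee_pos: [0.5059, 0.3107, 0.0328]
tcp_rot: [3.14, 0.692, -3.118]
force: [-0.3, -0.3, 6.5]
finger_gap: 0.0133
gripper_force: 30.0
```

Emit:
jog_arm(moves=[0,0,0,0,0,0,0,0,0,0,0,0,0,0,0,0,0,0,0,0], jaw=175)

```text
t: 15.68
ee_pos: [0.5053, 0.3103, 0.0317]
tcp_rot: [3.141, 0.69, -3.118]
force: [0.3, -0.5, 0.8]
finger_gap: 0.0293
gripper_force: 0.0
```

Emit:
jog_arm(moves=[0,0,-15,0,0,0,-30,0,0,0,-40,0,0,0,-40,0,0,0,0,0])

```text
t: 16.3
ee_pos: [0.425, 0.3094, 0.1318]
tcp_rot: [3.135, 0.694, -3.12]
force: [0.6, -1.1, -0.1]
finger_gap: 0.0294
gripper_force: 0.0
```

```bash
python3 - <<'E'
from st import *
print(np.round(s['joints'],3),s['tcp_rot'],tcp)
A=[]
for n,b in(("top",(170,260,170,320)),("side",(180,400,230,400))):
    im,_=cap(n); A.append(cv2.resize(im[b[0]:b[1],b[2]:b[3]],(400,500) if n=="side" else (400,240)))
A[0]=cv2.copyMakeBorder(A[0],0,260,0,0,cv2.BORDER_CONSTANT)
cv2.imwrite("pics/tr3.png",np.hstack(A))
E
```

```text
[ 0.852 -0.497  2.225 -0.595  0.987 -0.517] [ 3.13548967  0.69401355 -3.11964057] [0.42496042 0.30938145 0.13184085]
```

View pics/tr3.png

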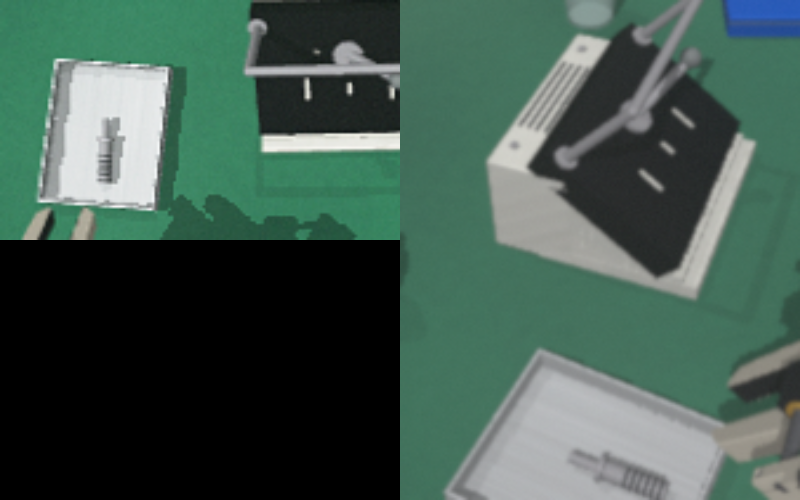

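The pin lies flat in the tray, at about (107,150) in the left half, clear of the rim. Next is the lever: straddle the knob with a gap of about 36 mm and drag it.

```bash
cat >> st.py <<'E'
    for nm,y,h in(("stand",-.051,.112),("at",-.051,.05),("ctr",0,.05)): print(nm,go(piv+y*Y+h*N))
    print("rel piv (Y,U,N) mm",np.round(np.array([Y,U,N])@(tcp-piv)*1000,1),"gap",s['finger_gap'])
E
python3 st.py 2>&1 | grep -v arccos; python3 - <<'E'
from h import *
im,d=cap("top")
# knob from depth: pixels near measured (319.1,199.7)
P=pts("top",*np.meshgrid(range(312,327),range(193,207)),d[193:207,312:327]).reshape(-1,3)
k=(P[:,2]>.13)&(P[:,2]<.165)&(P[:,1]<.01); print(k.sum(),P[k].mean(0),P[k].max(0),P[k].min(0))
E
```

```text
[ 0.85  -0.492  2.226 -0.596  0.985 -0.517] [ 3.139  0.691 -3.118] [0.4255 0.3086 0.1287]
[[-0.77  -0.025  0.637]
 [-0.018  1.     0.017]
 [-0.638  0.002 -0.77 ]]
ang to -N nan
pin, TCP 0.150 out [-104.9 -240.9  -25.3]
pin, TCP 0.020 out [-105.8 -240.8  104.7]
N [ 0.007 -0.001 -1.   ] Y [ 0.003  1.    -0.001] Z [-0.638  0.002 -0.77 ]
stand [-107.4 -325.8   12.7]
at [-107.9 -325.8   74.7]
ctr [-107.7 -274.8   74.7]
rel piv (Y,U,N) mm [ 275.2 -106.2  125.3] gap 0.028959679539211865
47 [ 0.56124596 -0.01350292  0.14723433] [0.56834575 0.00233598 0.15415354] [ 0.5522474  -0.02422375  0.13040522]
```

Emit:
jog_arm(moves=[-5,-46,0,0,-5,-46,0,0,-10,-46,0,0,-15,-46,0,0,-20,-46,0,0,-20,-46,0,0,-16,-46,0,0,-16,-4,4,0], jaw=156)

```text
t: 17.45
ee_pos: [0.5188, -0.0196, 0.1922]
tcp_rot: [3.141, 0.689, -3.125]
force: [0.2, 0.3, 0.2]
finger_gap: 0.0361
gripper_force: 0.0
```

```bash
python3 st.py 2>&1 | grep -v arccos
```

```text
[-0.149 -0.7    2.242  0.133  0.921 -1.779] [ 3.141  0.689 -3.125] [ 0.5188 -0.0196  0.1922]
[[-0.772 -0.017  0.636]
 [-0.013  1.     0.011]
 [-0.636  0.001 -0.772]]
ang to -N nan
pin, TCP 0.150 out [  2.1  89.3 -30.7]
pin, TCP 0.020 out [ 0.9 90.1 99.3]
N [ 0.009 -0.007 -1.   ] Y [ 0.009  1.    -0.006] Z [-0.636  0.001 -0.772]
stand [-1.   4.5  7.8]
at [-1.5  4.9 69.8]
ctr [-1.1 55.9 69.5]
rel piv (Y,U,N) mm [-55.5  -1.  119.8] gap 0.03613641831549988
```

Advance to about 50 mm out, centred on the knob.

Emit:
jog_arm(moves=[0,5,15,0,0,0,20,0,0,0,20,0,0,0,14,0,0,0,0,0])

```text
t: 18.08
ee_pos: [0.5619, -0.0081, 0.1376]
tcp_rot: [3.14, 0.688, -3.117]
force: [-1.3, -0.4, 0.9]
finger_gap: 0.0359
gripper_force: 0.0
```

```bash
python3 st.py 2>&1 | grep -E "ctr|rel"
```

```text
ctr [-2.7 45.2  0. ]
rel piv (Y,U,N) mm [-45.2  -2.8  50.1] gap 0.03589257911732483
```

Emit:
jog_arm(moves=[0,8,0,0,0,8,0,0,0,8,0,0,0,8,0,0,0,8,0,0,0,8,0,0,0,4,0,0,0,0,0,0])

```text
t: 19.08
ee_pos: [0.5609, 0.0435, 0.1396]
tcp_rot: [3.14, 0.69, -3.118]
force: [-0.3, 0.5, 0.1]
finger_gap: 0.0359
gripper_force: 0.0
```

```bash
python3 st.py 2>&1 | grep -E "ctr|rel"; python3 - <<'E'
from st import *
for n in("top","side"):
    im,d=cap(n); h,w=d.shape; u,v=np.meshgrid(range(w),range(h)); P=pts(n,u,v,d)-piv
    q=np.stack([P@Y,P@U,P@N],-1); m=(d>0)&(abs(q[...,1])<12e-3)&(q[...,2]>.062)&(q[...,2]<.09)&(abs(q[...,0])<.1)
    print(n,m.sum(),[np.round(np.percentile(q[m][:,i]*1000,[0,5,25,50,75,95,100]),1) for i in(0,2)] if m.any() else "")
E
```

```text
ctr [-1.2 -6.4  1.4]
rel piv (Y,U,N) mm [ 6.4 -1.1 51.4] gap 0.035925786834400224
top 118 [array([-26.8, -24.3, -13.9,  -0.9,  26.7,  37.4,  40.4]), array([62.2, 64.5, 73.7, 79.5, 82.8, 88.1, 89.9])]
side 149 [array([-25. , -18.7,  32.6,  37.9,  38.7,  40.2,  41. ]), array([62. , 63.4, 69.4, 75.7, 82.2, 87.9, 89.8])]
```

Emit:
jog_arm(moves=[0,0,0,0,0,0,0,0,0,0,0,0,0,0,0,0,0,0,0,0,0,0,0,0,0,0,0,0,0,0,0,0])

```text
t: 20.18
ee_pos: [0.561, 0.043, 0.1397]
tcp_rot: [3.141, 0.69, -3.118]
force: [-0.1, -0.3, 0.5]
finger_gap: 0.0361
gripper_force: 0.0
```

```bash
python3 - <<'E'
from st import *
for n in("top","side"):
    im,d=cap(n); h,w=d.shape; u,v=np.meshgrid(range(w),range(h)); P=pts(n,u,v,d)-piv
    q=np.stack([P@Y,P@U,P@N],-1); m=(d>0)&(abs(q[...,1])<13e-3)&(q[...,2]>.055)&(q[...,2]<.09)&(abs(q[...,0])<.08)
    print(n,np.histogram(q[m][:,0]*1000,range(-80,81,5))[0])
    g=m&(q[...,0]>-.0155)&(q[...,0]<.012)
    for a,b,c in zip(u[g],v[g],q[g]): 
        if n=="top": print((a,b),np.round(c*1000).astype(int),im[b,a],end=";")
E
```

```text
top [ 0  0  0  0  0  0  0  0  0  0  3 11 14  7 13 18 14  4  0  0  4 12 15 10
  1  0  0  0  0  0  0  0]
(np.int64(305), np.int64(198)) [-14   9  60] [131 145 147];(np.int64(299), np.int64(199)) [ 2  5 57] [150 147 147];(np.int64(300), np.int64(199)) [-1  5 58] [121 120 122];(np.int64(301), np.int64(199)) [-3  5 58] [94 93 90];(np.int64(305), np.int64(199)) [-14   8  62] [135 151 156];(np.int64(299), np.int64(200)) [ 2  3 60] [119 121 117];(np.int64(300), np.int64(200)) [-1 10 71] [103 104  98];(np.int64(301), np.int64(200)) [-3  8 68] [79 79 76];(np.int64(302), np.int64(200)) [-6  0 55] [51 53 48];(np.int64(305), np.int64(200)) [-14  10  71] [138 151 157];(np.int64(299), np.int64(201)) [ 2  9 74] [106 106 100];(np.int64(300), np.int64(201)) [-1  9 74] [ 99 100  94];(np.int64(301), np.int64(201)) [-4 11 78] [78 82 76];(np.int64(302), np.int64(201)) [-6  8 73] [58 60 55];(np.int64(305), np.int64(201)) [-14  10  76] [124 137 141];(np.int64(297), np.int64(202)) [ 7  5 72] [93 96 87];(np.int64(298), np.int64(202)) [ 4  7 76] [114 118 111];(np.int64(299), np.int64(202)) [ 2  8 77] [119 123 
[... 1541 characters left out ...]
 [-9  0 80] [71 73 66];(np.int64(298), np.int64(206)) [ 4 -1 82] [132 134 127];(np.int64(299), np.int64(206)) [ 2 -1 83] [136 137 128];(np.int64(300), np.int64(206)) [-1 -1 83] [132 136 128];(np.int64(301), np.int64(206)) [-4  1 87] [118 121 111];(np.int64(302), np.int64(206)) [-6 -1 83] [98 99 89];(np.int64(303), np.int64(206)) [-8 -3 79] [60 64 60];(np.int64(299), np.int64(207)) [ 2 -4 83] [82 81 76];(np.int64(300), np.int64(207)) [-1 -4 83] [95 93 87];(np.int64(301), np.int64(207)) [-3 -5 82] [87 88 81];(np.int64(302), np.int64(207)) [-6 -7 79] [54 55 51];side [  0   0   0   0   0   0   0   0   0   0   4   5  14  10   1   4   7   0
   0   0   1   9  15 100   4   0   0   0   0   0   0   0]
```

The knob is at the centre, about -1 mm. Let it rest one more second, then carry it on.

Emit:
jog_arm(moves=[0,0,0,0,0,0,0,0,0,0,0,0,0,0,0,0,0,0,0,0,0,0,0,0,0,0,0,0,0,0,0,0])

```text
t: 21.28
ee_pos: [0.5611, 0.043, 0.1397]
tcp_rot: [3.141, 0.691, -3.118]
force: [-0.7, -0.5, -0.1]
finger_gap: 0.0359
gripper_force: 0.0
```

Emit:
jog_arm(moves=[0,8,0,0,0,8,0,0,0,8,0,0,0,8,0,0,0,8,0,0,0,6,0,0,0,2,0,0,0,0,0,0])

```text
t: 22.28
ee_pos: [0.5599, 0.0912, 0.1398]
tcp_rot: [3.14, 0.691, -3.118]
force: [-0.4, -0.9, 1.0]
finger_gap: 0.0361
gripper_force: 0.4
```

```bash
python3 st.py 2>&1 | grep -E "ctr|rel"
```

```text
ctr [ -1.  -54.2   1.4]
rel piv (Y,U,N) mm [54.2 -0.8 51.3] gap 0.036141361355086006
```

Emit:
jog_arm(moves=[0,2,0,0,0,1.5,0,0,0,0,0,0])

```text
t: 22.65
ee_pos: [0.5597, 0.0942, 0.1394]
tcp_rot: [3.141, 0.69, -3.118]
force: [2.3, -4.5, -3.6]
finger_gap: 0.036
gripper_force: 2.4
```

Emit:
jog_arm(moves=[0,1.5,0,0,0,0,0,0])

```text
t: 22.9
ee_pos: [0.5596, 0.0955, 0.1391]
tcp_rot: [-3.142, 0.69, -3.118]
force: [4.0, -7.0, -3.8]
finger_gap: 0.0364
gripper_force: 3.4
```

Emit:
jog_arm(moves=[0,1,0,0,0,0,0,0])

```text
t: 23.15
ee_pos: [0.5596, 0.0959, 0.1389]
tcp_rot: [-3.14, 0.689, -3.118]
force: [7.2, -12.6, -5.6]
finger_gap: 0.0364
gripper_force: 6.5
```

The force is rising, so the lever is against its stop. Back off sideways and withdraw along N.

Emit:
jog_arm(moves=[0,-4,0,0,0,-4,0,0,0,0,-10,0,0,0,-20,0,0,0,-25,0,15,0,-20,0,30,0,0,0,0,0,0,0])

```text
t: 24.15
ee_pos: [0.4765, 0.0872, 0.1687]
tcp_rot: [3.14, 0.691, -3.118]
force: [-0.1, -0.2, 1.2]
finger_gap: 0.0362
gripper_force: 0.0
```

```bash
python3 - <<'E'
from st import *
print(tcp, s['force'])
for n in("top","side"):
    im,d=cap(n); h,w=d.shape; u,v=np.meshgrid(range(w),range(h)); P=pts(n,u,v,d)-piv
    q=np.stack([P@Y,P@U,P@N],-1); m=(d>0)&(abs(q[...,1])<14e-3)&(q[...,2]>.042)&(q[...,2]<.075)&(abs(q[...,0])<.08)
    print(n,np.histogram(q[m][:,0]*1000,range(-80,81,5))[0], [np.round(np.percentile(q[m][:,i]*1000,[2,25,50,75,98]),1) for i in(0,2)])
    # tray content: points in tray above floor
    W=P+piv; k=(d>0)&(abs(W[...,0]-.517)<.065)&(abs(W[...,1]-.312)<.05)&(W[...,2]>.01)&(W[...,2]<.05)
    print(k.sum(), W[k].min(0), W[k].max(0)) if k.any() else print("none")
E
```

```text
[0.47647636 0.08715916 0.16872724] [-0.10713961 -0.2386057   1.20459068]
top [ 0  0  0  0  0  0  0  0  0  0  0  0  0  0  0  0  0  0  0  0  0  0  1  4
 12 12 12  5  0  0  0  0] [array([36.9, 44.2, 48.3, 52.1, 57.9]), array([44.5, 57.4, 59.3, 61.8, 65.5])]
108 [0.46312943 0.30255643 0.01041112] [0.55605797 0.32119597 0.02553498]
side [ 0  0  0  0  0  0  0  0  0  0  0  0  0  0  0  0  0  0  0  0  0  0  0  0
  2 19 30 34  0  0  0  0] [array([45.6, 50.1, 54.2, 57.1, 58.8]), array([50.2, 55.9, 59.4, 62.1, 63.9])]
356 [0.46209992 0.30126216 0.01027802] [0.53325641 0.31932925 0.02418265]
```

```bash
python3 -c "
from workcell import robot
print(robot.close_job())"
```

```text
the job is handed in; nothing more can be done
None
```

The pin is lying in the tray, and the lever rested at centre for two seconds before going home on the +y side. The gripper is clear of everything and the job is handed in, but no verdict came back.

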